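# Set out the sharpening stones in the bench cradle

## Robot

A 6-joint arm with a two-finger parallel gripper is mounted at the origin on the work surface. World frame = base frame: x ahead of the robot, y to its left, z up, the work surface at z = 0. Lengths are in m, angles in degrees, forces in N, time in s.
With the tool pointing down it reaches from about 0.4 to 0.825 m from the base axis. Payload 7 kg.
Tool frame: the origin (TCP) lies midway between the tips of the shut fingers; the grasp point (between the pads) lies 19 mm behind it; z points along the fingers, x is the direction in which the jaws open and shut, and the axes are right-handed (so a half turn about z gives the same grasp; the last joint's range is limited). The gripper opens to 88 mm and grips with 3 to 60 N. Pads are 19 mm wide; open, the fingers measure 130 mm over their backs; the gripper's body (78 mm by 193 mm) begins 47 mm behind the grasp point.
Start: joints at [92.309, 20.546, 0.682, 0, -70.136, -16.507], TCP at [0.166, 0.654, 0.227] pointing down, gripper open.
Joint ranges: [-176.03, 176.03], [-82.01, 121.73], [-58.28, 71.71], [-173.87, 95.51], [-174.79, -0.11], [-173.66, 173.66]. Speed limits (degrees/s): [136.94, 136.94, 172.46, 180, 180, 180].

## Interface

Orientations are given as [roll, pitch, yaw] about the fixed x, y, z axes, in that order (R = Rz(yaw) Ry(pitch) Rx(roll)).
In Python, from plant import ctrl, vision, nets gives the robot as it stands.
- The arm moves only by the shell command python3 -m jog 'ROWS'. ROWS is text: rows parted by semicolons, each of 7 numbers parted by spaces: the turn, a rotation vector about the tool's x, y, z in units of 0.1 rad (1.0 is 0.1 rad), then the shift along the tool's x, y, z in units of 4 cm (1.0 is 4 cm), then the opening, from -1 (shut) to 1 (fully open). In form: rx ry rz x y z jaw; .... A call has 1 to 8 rows; each row shifts and turns the commanded pose from where the row before left it, along the tool's axes as they then stand; what a row does not reach is not made up. A row lasts 1/8 s, in which the tool goes at most 62.5 mm and 10.7 degrees, less where a joint would pass 70% of its speed; a pose out of reach is approached as far as the arm can. A call with a number of a shift or a turn outside -1 to 1 is refused whole. A call with a gripper value outside its range is refused whole. The fingers move at their own pace and stop on an object; the grip force is fixed at half the most. Time passes only in rows, so rows that do not move let the fingers close. It gives the time, the measured TCP pose, the force and the opening at its end, in the units of the state.
- ctrl.get_obs(): the state, without advancing time (a new reading comes with each control period).
- vision.snapshot(name): name is "scene" or "side" or "wrist"; returns (picture, depth): 480x640x3 uint8, red, green, blue; 480x640 float32, m along the optical axis (not along the pixel's ray), 0 where there is no reading.
- vision.camera_info(name): a dict with "camera_matrix" (3x3 intrinsics, pixels), "D" ([k1, k2, p1, p2, k3] as OpenCV has them; the pictures are not rectified), "camera_from_world" (4x4, takes a point from world to camera coordinates); the wrist camera has in their place "tool_from_camera" (4x4, takes a point from camera to tool coordinates, whose origin is the TCP and whose axes are the tool frame's). Camera axes: x right, y down, z forward; pixel columns grow to the right and rows downward; lengths in m; the calibration is good to about 2 mm. A picture is of the moment at which its call begins: read the wrist's pose just before it. camera_info takes no time and is no camera call.
- ctrl.close_job(): hands the job in, once; it reports no verdict.
Trained networks look in the newest picture that a camera, given by its name, has taken for a name from the list of things; names that differ only in an ending like _2 or _b are one class to them, and where a whole thing is asked for, a point or a joint stands for the part that bears it (a point fixed in the world has none). Each returns a list of dicts, best first, with "score" (0 to 1); they miss things now and then, are a little off and sometimes report something else, mostly with a low value. They report only what shows in the picture. A call takes as long as a camera call. They do not tell look-alikes from the thing itself.
- nets.boxes_of(target, camera): "location" ([x, y, z] in m, in world coordinates, good to about 4 mm: the middle of the surface that is visible of it).
The state is a dict: "clock": time; "joint_pos": joint angles; "qvel": joint speeds; "tau": joint torques, N m; "tool_pos": TCP position; "orientation": TCP orientation; "force": force on the tool from outside, world axes, zero at the start; "moment": the same for the moment, N m; "opening": finger opening in m.
Only numpy, scipy, OpenCV 4.12 (cv2) and the standard library are available. Lean on these libraries where they do the work, as an engineer would, in place of code of your own. Each camera call takes 0.05 s, during which the arm holds its last target.

## Task

Set out the stones for sharpening in the three-bay wooden cradle, in working order as seen from the robot's side: the thick coarse stone down in the left-hand bay, the finishing stone on its wooden base down in the right-hand bay, face up, and the medium stone in the bay between them. Then set the small rubbing stone lengthways on top of the finishing stone, in the middle of its face. Stones chip, so set them down gently rather than dropping them, and leave the scissors, polishing bar and oil bottle where they are.

Things in the scene. Friction and masses are not known exactly. Their poses are not given: they have to be found in the camera images.
- coarse_mid (a point): Coarse stone: plain dark grey, the thickest, 155 long x 52 wide x 38 mm thick, 0.6 kg, loose. The point is its centre (19 mm above its underside); x along its length, y across, z up. Starts flat on a shallow steel drip tray (floor 2 mm, rim 10 mm above the bench), length roughly away from the robot, beside the medium and finishing stones in any order, gaps at mid-length 25 mm or more.
- medium_mid (a point): Medium stone: the same dark grey, but slimmer and thinner, 140 long x 44 wide x 24 mm thick, about 0.3 kg, loose. The point is its centre (12 mm above its underside); x along its length, y across its width, z up. Starts on the drip tray.
- finishing_mid (a point): Finishing stone: slate 126 x 50 x 14 mm glued on a dark wooden base 150 long x 50 wide x 14 mm that shows 12 mm beyond it at each end; 28 mm high in all, sides flush, 0.3 kg, loose. The point is its centre (14 mm above its underside and 14 mm below its face); x along its length, y across, z up. Starts on the drip tray, slate face up.
- rubbing_mid (a point): Rubbing stone: a small pale slate block, 60 long x 34 wide x 24 mm thick, about 0.1 kg, loose. The point is its centre (12 mm above its underside); x along its length, y across its width, z up. Starts on the drip tray, on the robot's side of the three long stones, its length roughly away from the robot.
- cradle: Fixed light wooden board 198 (x) x 278 (y) x 20 mm high. Origin: centre of its underside; x away from the robot, y to the robot's left, turned up to 13 degrees. Three bays 170 (x) x 66 mm (y), centres at x 0, y +92 (left), 0, -92 mm (right), floors 12 mm above the origin, rails 8 mm higher, cut away (finger notches) for 60 mm at mid-length. Stands left or right of the drip tray.
- scissors_mid (a point): Bystander: a pair of closed steel scissors, about 215 mm long and 8 mm thick, lying flat on the bench beyond the work. The point is near its pivot, 4 mm above the bench. Leave alone.
- bar_mid (a point): Bystander: a dark green bar of polishing compound, 130 x 42 x 36 mm, lying on the bench near the robot's base. The point is its centre. Leave alone.
- oil_mid (a point): Bystander: a small green glass oil bottle, 42 mm across and 100 mm high, standing beyond the work. The point is half-way up it. Leave alone.
There are look-alikes about, which are no part of the job. Leave any blue, orange or turquoise look-alike of the part that bears rubbing_mid alone.

How it is judged:
By the outcome, as a careful person would: the job done as asked, in the order asked, and still so for the second after the job is handed in, with the robot touching nothing.
It also fails if it takes over 102 s, if anything falls off the work surface, if the arm or the gripper's body presses on something with over 40 N, if the wrist force passes 120 N, or if a joint passes its speed limit or range.

## Working session

There is one attempt and no reset: what is moved stays moved. The work goes in short steps, Python scripts to look and compute and a shell command to move; the robot and the scene stay as the last step left them, time stands still between calls to the robot, and variables do not carry over. Pictures are saved under pics/ and viewed, and the job is handed in when it is done.

```bash
ls; mkdir -p pics; cat > h.py <<'E'
import numpy as np,cv2,json
from plant import ctrl,vision,nets
from scipy.spatial.transform import Rotation as R
def snap(n,f):
    o=ctrl.get_obs(); p,d=vision.snapshot(n); cv2.imwrite('pics/'+f+'.png',p[:,:,::-1]); np.savez('/tmp/'+f,p=p,d=d,pos=o['tool_pos'],ori=o['orientation']); return p,d
def w_from_c(n,o=None):
    ci=vision.camera_info(n)
    if n=='wrist':
        T=np.eye(4);T[:3,:3]=R.from_euler('xyz',o['ori'],degrees=True).as_matrix();T[:3,3]=o['pos']
        return ci,T@np.array(ci['tool_from_camera'])
    return ci,np.linalg.inv(np.array(ci['camera_from_world']))
def cloud(n,f):
    z=np.load('/tmp/'+f+'.npz'); ci,T=w_from_c(n,z)
    K=np.array(ci['camera_matrix']);D=np.array(ci['D'])
    u,v=np.meshgrid(np.arange(640.),np.arange(480.))
    q=cv2.undistortPoints(np.stack([u.ravel(),v.ravel()],1)[:,None],K,D)[:,0]
    d=z['d'].ravel(); P=np.stack([q[:,0]*d,q[:,1]*d,d],1)
    W=P@T[:3,:3].T+T[:3,3]; W[d==0]=np.nan
    return W.reshape(480,640,3),z['p']
E
python3 - <<'E'
from h import *
print(ctrl.get_obs())
for n in ['scene','side','wrist']: snap(n,n+'0')
for t in ['coarse_mid','medium_mid','finishing_mid','rubbing_mid','cradle','scissors_mid','bar_mid','oil_mid']:
  for c in ['scene','side']:
    print(t,c,[(np.round(x['location'],3).tolist(),round(x['score'],2)) for x in nets.boxes_of(t,c)])
E
```

```text
pics
{'clock': 0.0, 'joint_pos': array([ 9.23076974e+01,  2.05900287e+01,  6.33892676e-01, -1.92583323e-02,
       -7.01347818e+01, -1.65069325e+01]), 'qvel': array([-0.08429386, -0.04376871, -0.02852271,  0.08173692,  0.05797941,
       -0.02692891]), 'tau': array([ 1.57304448e-04, -5.82718956e+01,  2.93048841e+01,  6.99746355e+00,
        6.73916191e-03, -1.53012897e-04]), 'tool_pos': array([0.16548455, 0.65390454, 0.22564216]), 'orientation': array([-1.79991523e+02, -9.23150569e-02, -1.04205800e+02]), 'force': array([-1.08166864, -0.25257479, -0.89628448]), 'moment': array([-0.02196706, -0.01943176,  0.03204943]), 'opening': 0.08750503207711663}
coarse_mid scene [([0.627, 0.21, 0.039], 0.82)]
coarse_mid side [([0.607, 0.17, 0.039], 0.73)]
medium_mid scene [([0.6, 0.308, 0.026], 0.74)]
medium_mid side [([0.587, 0.287, 0.028], 0.85)]
finishing_mid scene [([0.636, 0.115, 0.032], 0.8)]
finishing_mid side [([0.613, 0.091, 0.03], 0.9), ([0.439, 0.19, 0.024], 0.24)]
rubbing_mid scene [([0.325, 0.138, 0.026], 0.86), ([0.45, 0.208, 0.024], 0.82), ([0.354, 0.435, 0.022], 0.74), ([0.363, -0.075, 0.024], 0.7), ([0.235, 0.417, 0.023], 0.64)]
rubbing_mid side [([0.351, -0.093, 0.023], 0.94), ([0.312, 0.121, 0.023], 0.89), ([0.342, 0.425, 0.023], 0.82), ([0.439, 0.19, 0.027], 0.76), ([0.22, 0.397, 0.022], 0.65)]
cradle scene [([0.559, -0.177, 0.011], 0.65)]
cradle side [([0.548, -0.223, 0.006], 0.72)]
scissors_mid scene [([0.787, -0.113, 0.005], 0.55), ([0.626, 0.208, 0.039], 0.5)]
scissors_mid side [([0.785, -0.128, 0.01], 0.69)]
bar_mid scene [([0.299, 0.282, 0.032], 0.77)]
bar_mid side [([0.292, 0.262, 0.031], 0.59)]
oil_mid scene [([0.787, 0.115, 0.057], 0.91)]
oil_mid side [([0.767, 0.085, 0.052], 0.79)]
```

View pics/scene0.png

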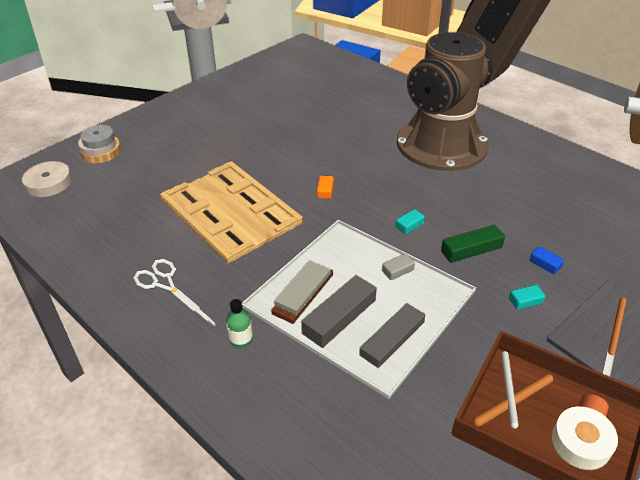

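View pics/side0.png

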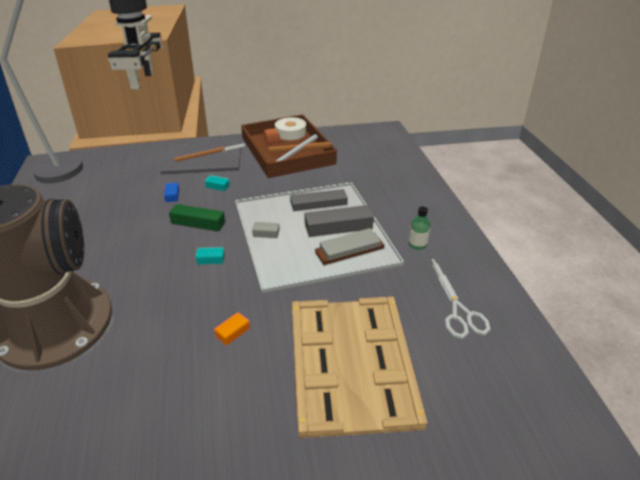

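View pics/wrist0.png

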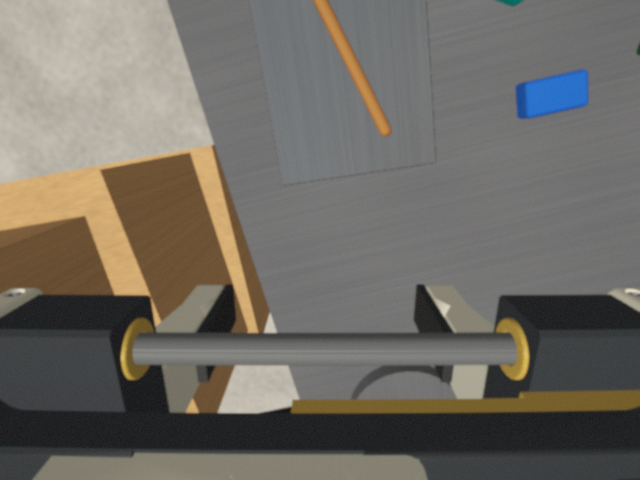

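```bash
python3 - <<'E'
from h import *
for n in ['scene','side']:
    ci=vision.camera_info(n);print(n,np.round(np.array(ci['camera_matrix']),1).tolist(),ci['D'],np.round(np.linalg.inv(ci['camera_from_world']),3).tolist())
print(vision.camera_info('wrist'))
E
```

```text
scene [[619.6, 0.0, 321.8], [0.0, 619.6, 235.8], [0.0, 0.0, 1.0]] [-0.07067376  0.          0.          0.          0.        ] [[-0.684, 0.489, -0.542, 1.191], [0.73, 0.455, -0.51, 0.695], [-0.003, -0.744, -0.668, 0.887], [0.0, 0.0, 0.0, 1.0]]
side [[495.9, 0.0, 307.9], [0.0, 495.9, 243.2], [0.0, 0.0, 1.0]] [-0.1156297  0.         0.         0.         0.       ] [[0.984, -0.114, 0.134, 0.386], [-0.175, -0.612, 0.771, -0.714], [-0.006, -0.783, -0.622, 0.697], [0.0, 0.0, 0.0, 1.0]]
{'camera_matrix': array([[360.03404337,   0.        , 324.38586025],
       [  0.        , 360.03404337, 239.74313469],
       [  0.        ,   0.        ,   1.        ]]), 'D': array([-0.02580023,  0.        ,  0.        ,  0.        ,  0.        ]), 'tool_from_camera': array([[ 9.99999808e-01,  6.02962224e-04, -1.41635623e-04,
        -7.97041093e-04],
       [-5.32751545e-04,  9.53989284e-01,  2.99840227e-01,
        -8.18608665e-02],
       [ 3.15911197e-04, -2.99840094e-01,  9.53989422e-01,
        -1.57757082e-01],
       [ 0.00000000e+00,  0.00000000e+00,  0.00000000e+00,
         1.00000000e+00]])}
```

```bash
python3 - <<'E'
from h import *
for n in ['scene','side']:
    W,p=cloud(n,n+'0')
    m=(np.abs(W[...,0])<.2)&(np.abs(W[...,1])<.2)
    for lo,hi in [(.012,.03),(.12,.2)]:
        k=m&(W[...,2]>lo)&(W[...,2]<hi)
        P=W[k][:,:2]
        # circle fit
        from scipy.optimize import least_squares
        s=least_squares(lambda q:np.hypot(P[:,0]-q[0],P[:,1]-q[1])-q[2],[0,0,.1],loss='soft_l1',f_scale=.003)
        print(n,lo,len(P),s.x, P.min(0),P.max(0))
    b=(W[...,0]>.45)&(W[...,0]<.8)&(W[...,1]>-.05)&(W[...,1]<.4)
    print('bench z',np.nanmedian(W[...,2][(np.abs(W[...,0]-.45)<.03)&(np.abs(W[...,1]+.05)<.05)]))
E
```

```text
scene 0.012 1205 [-0.00743618 -0.00533662  0.09935935] [-0.10229307 -0.11404259] [0.12305454 0.11724062]
scene 0.12 1877 [-0.02370431 -0.07417069  0.14631584] [-0.18392589 -0.05709227] [0.11211976 0.07295514]
bench z 0.00042222491335619505
side 0.012 2237 [0.00140674 0.0047824  0.09573683] [-0.08352355 -0.11853227] [0.11861229 0.09816825]
side 0.12 3001 [0.00923143 0.03605749 0.10407221] [-0.0369892  -0.07378613] [0.10866407 0.06206175]
bench z -0.0003731710068445304
```

```bash
python3 - <<'E'
from h import *
# gripper in side pic: height above, expected TCP
ci=vision.camera_info('side');T=np.array(ci['camera_from_world'])
o=np.load('/tmp/wrist0.npz');print(o['pos'])
for P in [o['pos'],[0,0,0],[0.3,0,0]]:
    q,_=cv2.projectPoints(np.array([P],float),cv2.Rodrigues(T[:3,:3])[0],T[:3,3],np.array(ci['camera_matrix']),np.array(ci['D']));print(q)
W,p=cloud('wrist','wrist0')
print('blue',W[95,553],W[150,330])
for n in ['scene','side']:
    Wn,pn=cloud(n,n+'0'); pp=pn.astype(int)
    k=(pp[...,2]>120)&(pp[...,0]<70)&(pp[...,1]<110)&(Wn[...,2]>.005)&(Wn[...,2]<.05)&(Wn[...,1]>.2)
    print(n,'blue',np.nanmean(Wn[k],0),k.sum())
pp=p.astype(int);k=(pp[...,2]>120)&(pp[...,0]<70)&(pp[...,1]<130)&(W[...,2]>.005)
print('wrist',W[k].mean(0),k.sum())
E
```

```text
[0.16547588 0.65396102 0.22571044]
[[[141.62964515  81.36629227]]]
[[[ 51.22681924 321.59951396]]]
[[[203.67671323 303.40034373]]]
blue [0.22119134 0.41740528 0.0226272 ] [0.22200638 0.63442643 0.01135327]
scene blue [0.22747474 0.41449994 0.02027334] 496
side blue [0.22363767 0.39935311 0.0207704 ] 216
wrist [0.22205883 0.4177581  0.02213184] 2538
```

```bash
python3 -m jog '0 0 1 0 0 -0.25 1;0 0 1 0 0 -0.25 1;0 0 1 0 0 -0.25 1;0 0 1 0 0 -0.25 1;0 0 1 0 0 -0.25 1;0 0 1 0 0 -0.25 1;0 0 1 0 0 -0.25 1;0 0 1 0 0 -0.25 1' && python3 -m jog '0 0 1 0 0 0 1;0 0 1 0 0 0 1;0 0 1 0 0 0 1;0 0 1 0 0 0 1;0 0 1 0 0 0 1;0 0 1 0 0 0 1;0 0 1 0 0 0 1;0 0 1 0 0 0 1'
```

```text
clock: 1.95
tool_pos: [0.1656, 0.6543, 0.3069]
orientation: [-180.0, 0.0, -150.2]
force: [0.5, 0.7, -0.7]
opening: 0.0878
clock: 2.95
tool_pos: [0.1656, 0.6543, 0.3066]
orientation: [-180.0, 0.0, 163.9]
force: [-0.0, -0.3, 0.1]
opening: 0.0874
```

```bash
python3 -m jog '0 0 1 0 0 0 1;0 0 1 0 0 0 1;0 0 1 0 0 0 1;0 0 1 0 0 0 1;0 0 1 0 0 0 1;0 0 1 0 0 0 1;0 0 1 0 0 0 1;0 0 1 0 0 0 1' && python3 -m jog '0 0 1 0 0 0 1;0 0 1 0 0 0 1;0 0 1 0 0 0 1;0 0 1 0 0 0 1;0 0 0.9 0 0 0 1;0 0 0 -0.9 0.9 0 1;0 0 0 -0.9 0.9 0 1;0 0 0 -0.9 0.9 0 1' && python3 -m jog '0 0 0 -0.9 0.9 0 1;0 0 0 -0.9 0.9 0 1;0 0 0 -0.9 0.9 0 1;0 0 0 -0.9 0.9 0 1;0 0 0 -0.9 0.9 0 1;0 0 0 -0.9 0.9 0 1;0 0 0 -0.9 0.9 0 1;0 0 0 -0.9 0.9 0 1' && python3 -m jog '0 0 0 -0.9 0.9 0 1;0 0 0 -0.6 0.6 0 1;0 0 0 0 0 0 1'
python3 - <<'E'
from h import *
o=ctrl.get_obs();print(o['joint_pos'],o['tool_pos'],o['orientation'],o['clock']);snap('wrist','w1')
E
```

```text
clock: 3.95
tool_pos: [0.1656, 0.6543, 0.3065]
orientation: [-180.0, 0.0, 118.1]
force: [-0.7, -0.4, -1.3]
opening: 0.0879
clock: 4.95
tool_pos: [0.3151, 0.5516, 0.2995]
orientation: [-177.5, -0.3, 93.9]
force: [0.6, 0.1, -0.5]
opening: 0.0874
clock: 5.95
tool_pos: [0.6216, 0.2834, 0.2853]
orientation: [-177.5, -0.3, 93.8]
force: [-0.3, 0.2, 0.0]
opening: 0.0876
clock: 6.32
tool_pos: [0.6856, 0.2266, 0.281]
orientation: [-177.4, -0.2, 93.7]
force: [-0.1, 0.4, 0.1]
opening: 0.0876
[  32.87498828   25.31020892   15.49152355   -1.50890177  -82.35794788
 -118.98655895] [0.68561729 0.22657577 0.28097537] [-177.37283591   -0.24458994   93.65373828] 6.325
```

View pics/w1.png

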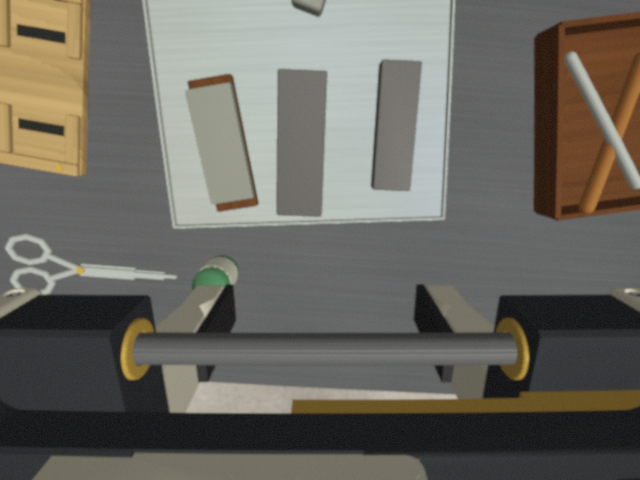

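```bash
cat >> h.py <<'E'
def fit(W,zlo,zhi,box,minpx=150):
    m=(W[...,2]>zlo)&(W[...,2]<zhi)&(W[...,0]>box[0])&(W[...,0]<box[1])&(W[...,1]>box[2])&(W[...,1]<box[3])
    m=cv2.morphologyEx(m.astype(np.uint8),cv2.MORPH_OPEN,np.ones((3,3)))
    n,l,s,c=cv2.connectedComponentsWithStats(m,connectivity=4)
    out=[]
    for i in range(1,n):
        if s[i,4]<minpx: continue
        P=W[l==i]; r=cv2.minAreaRect((P[:,:2]*1000).astype(np.float32))
        (cx,cy),(a,b),ang=r
        if a<b: a,b,ang=b,a,ang+90
        ang=(ang+90)%180-90
        out.append((round(cx,1),round(cy,1),round(a,1),round(b,1),round(ang,1),round(float(np.median(P[:,2]))*1000,1),int(s[i,4]),c[i].round().tolist()))
    return out
def plan(pos,yaw,o=None):
    o=o or ctrl.get_obs()
    A=R.from_euler('xyz',o['orientation'],degrees=True);B=R.from_euler('xyz',[180,0,yaw],degrees=True)
    rv=(A.inv()*B).as_rotvec()/.1
    d=(np.array(pos)-o['tool_pos'])
    print('rot',rv.round(2),'shift(cur)',(A.inv().apply(d)/.04).round(2),'shift(after rot)',(B.inv().apply(d)/.04).round(2))
E
python3 - <<'E'
from h import *
for n,f in [('wrist','w1'),('scene','scene0'),('side','side0')]:
    W,p=cloud(n,f)
    print(n)
    for zz in [(.019,.031),(.0285,.034),(.033,.046)]:
        for r in fit(W,*zz,(.38,.75,.0,.4)): print(zz,r)
    for r in fit(W,.016,.024,(.4,.75,-.4,.0),100): print('cr',r)
E
```

```text
wrist
(0.019, 0.031) (472.8, 197.2, 34.4, 11.3, -86.0, 24.2, 275, [310.0, 4.0])
(0.019, 0.031) (588.3, 302.7, 139.2, 44.8, 1.6, 25.5, 5132, [396.0, 124.0])
(0.019, 0.031) (619.8, 107.0, 126.0, 51.4, 12.3, 29.4, 5072, [220.0, 142.0])
(0.0285, 0.034) (619.9, 107.2, 125.5, 50.0, 12.3, 29.7, 3792, [219.0, 140.0])
(0.033, 0.046) (614.8, 197.6, 155.2, 52.1, 1.3, 39.5, 6982, [300.0, 141.0])
cr (504.4, -129.0, 46.7, 8.8, -8.4, 19.0, 358, [3.0, 22.0])
cr (507.7, -52.9, 58.0, 20.1, -0.1, 19.2, 829, [73.0, 28.0])
cr (626.2, -105.4, 93.6, 69.4, 83.9, 19.3, 2019, [40.0, 147.0])
scene
(0.019, 0.031) (446.3, 200.5, 61.7, 37.2, -17.8, 25.2, 400, [398.0, 264.0])
(0.019, 0.031) (638.1, 116.1, 54.7, 39.9, 13.2, 28.9, 208, [304.0, 293.0])
(0.019, 0.031) (673.6, 111.6, 58.5, 36.7, 64.1, 28.5, 226, [286.0, 302.0])
(0.019, 0.031) (587.8, 301.4, 144.1, 46.5, 1.2, 25.1, 1596, [392.0, 332.0])
(0.033, 0.046) (615.5, 196.6, 157.3, 54.7, 0.7, 39.4, 1919, [338.0, 305.0])
cr (486.5, -182.9, 277.9, 71.4, 83.6, 19.7, 819, [261.0, 193.0])
cr (614.2, -200.2, 280.9, 71.4, 83.3, 19.6, 1005, [200.0, 219.0])
side
(0.019, 0.031) (587.9, 299.2, 138.7, 49.7, 2.3, 24.7, 646, [318.0, 197.0])
(0.019, 0.031) (445.1, 198.5, 59.4, 36.9, -11.3, 24.3, 260, [265.0, 227.0])
(0.019, 0.031) (619.9, 104.5, 127.2, 54.5, 11.8, 28.5, 909, [349.0, 244.0])
(0.033, 0.046) (615.1, 194.3, 156.1, 58.2, 2.1, 38.7, 977, [338.0, 215.0])
cr (616.0, -200.6, 280.6, 69.5, 83.4, 19.4, 2245, [397.0, 366.0])
cr (487.1, -185.4, 279.6, 69.5, 83.5, 19.1, 2246, [310.0, 370.0])
```

```bash
python3 - <<'E'
from h import *
W,p=cloud('side','side0')
c=p[285:450,275:440,::-1]
zz=np.clip((W[285:450,275:440,2]-0)*1000/24*255,0,255); zz=cv2.applyColorMap(np.nan_to_num(zz).astype(np.uint8),2)
cv2.imwrite('pics/c1.png',np.hstack([cv2.resize(c,(400,400)),cv2.resize(zz,(400,400),interpolation=0)]))
# profiles in cradle frame
c0=np.array([.551,-.192]);a=np.radians(-6.6);Rm=np.array([[np.cos(a),np.sin(a)],[-np.sin(a),np.cos(a)]])
L=(W[...,:2]-c0)@Rm.T
for x in (-.09,-.07,-.05,-.02,0,.02,.05,.07,.09):
    s=''
    for y in np.arange(-.14,.141,.01):
        k=(abs(L[...,0]-x)<.004)&(abs(L[...,1]-y)<.004); s+=' %3.0f'%(np.nanmedian(W[...,2][k])*1000) if k.any() else '  - '
    print('%.2f'%x,s)
E
```

```text
-0.09    8  19  20  20  19  19  19  19  20  20  19  19  19  19  20  20  19  19  19  20  19  20  20  19  19  19  19  18  17
-0.07    9  19  11  11  12  11  11  12  15  20  19  11  11  11  11  12  11  13  19  19  20  12  12  12  12  11  11  19  17
-0.05    8  18  12  12  13  10  11  12  14  20  19  11  12  11  11  12  12  14  20  20  18  12  11  12  12  11  11  19  18
-0.02    5  11  11  11  11  11  11  11  11  11  12  10  11  11  11  11  12  11  11  12  12  12  12  12  13  10  11  11  10
0.00    5  11  11  11  12  11  11  12  11  11  11  11  11  11  11  11  11  12  11  12  12  12  11  11  13  12  11  11  - 
0.02    5  12  11  11  12  12  11  11  11  11  11  12  11  11  11  11  11  11  12  11  13  12  13  12  12  11  11  11  10
0.05    9  19  12  12  12  12  12  11  14  19  19  13  12  10  12  12  12  15  20  20  20  12  13  13  13  13  12  18  - 
0.07    9  19  12  11  11  12  11  11  16  20  19  16  12  12  11  11  11  13  18  19  19  12  12  12  12  12  12  20  20
0.09    8  19  20  19  19  19  20  19  19  19  20  19  20  20  19  20  19  18  19  20  20  20  19  19  19  19  20  20  19
```

View pics/c1.png

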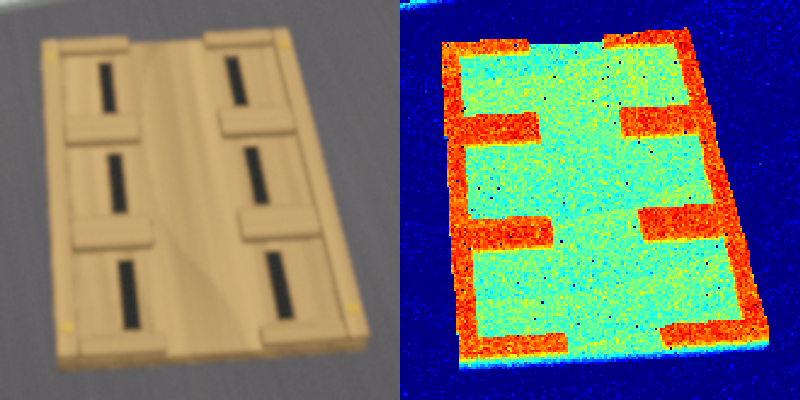

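```bash
python3 - <<'E'
from h import *
for n,f in [('scene','scene0'),('side','side0'),('wrist','w1')]:
    W,p=cloud(n,f)
    m=(W[...,2]>.016)&(W[...,2]<.024)&(W[...,0]>.42)&(W[...,0]<.7)&(W[...,1]>-.37)&(W[...,1]<-.02)
    P=W[m][:,:2]*1000
    print(n,cv2.minAreaRect(P.astype(np.float32)))
    # robust: percentile edges
    best=None
    for a in np.arange(-9,-4,.1):
        t=np.radians(a);L=P@np.array([[np.cos(t),-np.sin(t)],[np.sin(t),np.cos(t)]])
        lo=np.percentile(L,.5,axis=0);hi=np.percentile(L,99.5,axis=0);A=np.prod(hi-lo)
        if best is None or A<best[0]: c=(lo+hi)/2; best=(A,a,hi-lo,np.array([[np.cos(t),-np.sin(t)],[np.sin(t),np.cos(t)]])@c)
    print(best)
plan([.615,.1972,.09],91.3)
E
```

```text
scene ((550.5303955078125, -191.96812438964844), (285.624267578125, 200.58685302734375), 83.16303253173828)
(np.float64(55009.18726891452), np.float64(-6.6000000000000085), array([197.62561123, 278.35049783]), array([ 551.10815319, -191.37811057]))
side ((551.6229858398438, -193.20681762695312), (281.18194580078125, 199.20111083984375), 83.32902526855469)
(np.float64(54611.44184056844), np.float64(-6.6000000000000085), array([197.73412451, 276.18622722]), array([ 551.25921156, -194.05186904]))
wrist ((567.0824584960938, -97.50724792480469), (93.05946350097656, 189.32675170898438), 82.44744873046875)
(np.float64(16712.162486374524), np.float64(-7.300000000000006), array([185.86967021,  89.91333803]), array([567.97095093, -97.29685055]))
rot [-0.46 -0.04  0.42] shift(cur) [-0.67 -1.57  4.86] shift(after rot) [-0.72 -1.76  4.79]
```

```bash
python3 -m jog '-0.46 -0.04 0.42 0 0 0 0.5;0 0 0 -0.18 -0.44 0.8 0.5;0 0 0 -0.18 -0.44 0.8 0.5;0 0 0 -0.18 -0.44 0.8 0.5;0 0 0 -0.18 -0.44 0.8 0.5;0 0 0 0 0 0.8 0.5;0 0 0 0 0 0.79 0.5;0 0 0 0 0 0 0.5'
python3 - <<'E'
from h import *
o=ctrl.get_obs();print(o['joint_pos'],o['tool_pos'],o['orientation'],o['opening']);snap('wrist','w2');plan([.615,.1975,.009],91.3)
W,p=cloud('wrist','w2')
for zz in [(.019,.031),(.033,.046)]:
        for r in fit(W,*zz,(.38,.75,.0,.4)): print(zz,r)
E
```

```text
clock: 7.38
tool_pos: [0.6128, 0.1984, 0.0887]
orientation: [-179.9, 0.1, 91.5]
force: [-0.5, 1.0, 0.1]
opening: 0.0659
[ 3.52628598e+01  2.42335478e+01 -1.30201135e+01  1.74439259e-03
 -5.29087557e+01 -1.23769872e+02] [0.61278681 0.19836829 0.08871427] [-1.79865758e+02  9.14350580e-02  9.14941493e+01] 0.06585231795162055
rot [0.   0.01 0.04] shift(cur) [-0.03  0.02  2.04] shift(after rot) [-0.03  0.02  2.04]
(0.019, 0.031) (471.3, 196.7, 35.1, 12.8, -88.5, 25.0, 1237, [330.0, 10.0])
(0.019, 0.031) (586.2, 302.0, 135.5, 44.9, 1.6, 25.5, 13509, [487.0, 202.0])
(0.019, 0.031) (606.6, 104.3, 98.3, 51.1, 12.7, 29.5, 10638, [176.0, 232.0])
(0.033, 0.046) (599.3, 197.2, 124.1, 52.3, 1.3, 39.5, 16653, [322.0, 232.0])
(0.033, 0.046) (689.2, 199.1, 51.4, 6.8, -88.3, 39.6, 521, [322.0, 369.0])
```

View pics/w2.png

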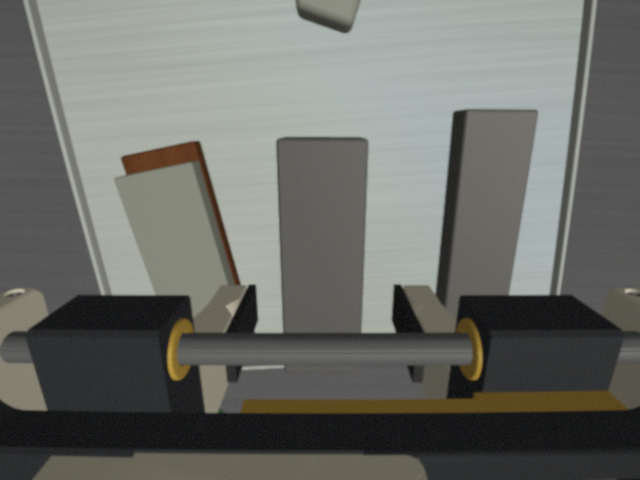

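```bash
python3 -m jog '0 0 0.04 -0.03 0.05 0.6 0.5;0 0 0 0 0 0.6 0.5;0 0 0 0 0 0.5 0.5;0 0 0 0 0 0.33 0.5;0 0 0 0 0 0 0.5;0 0 0 0 0 0 -1;0 0 0 0 0 0 -1;0 0 0 0 0 0 -1' && python3 -m jog '0 0 0 0 0 0 -1;0 0 0 0 0 0 -1;0 0 0 0 0 -0.3 -1;0 0 0 0 0 -0.5 -1;0 0 0 0 0 -0.7 -1;0 0 0 0 0 -0.7 -1;0 0 0 0 0 0 -1'
python3 - <<'E'
from h import *
o=ctrl.get_obs();print(o['joint_pos'],o['tool_pos'],o['orientation'],o['opening']);plan([.5616,-.1,.095],83.4)
E
```

```text
clock: 8.43
tool_pos: [0.6176, 0.1973, 0.0105]
orientation: [179.8, -0.0, 91.2]
force: [-1.1, -1.1, 6.0]
opening: 0.0519
clock: 9.3
tool_pos: [0.6178, 0.1979, 0.0993]
orientation: [179.7, -0.1, 91.2]
force: [0.3, -0.0, -6.9]
opening: 0.0517
[ 3.49724325e+01  2.37570695e+01 -1.21907861e+01  2.95579705e-02
 -5.37607251e+01 -1.23783798e+02] [0.6177845  0.19787687 0.09930972] [ 1.79744486e+02 -1.42156059e-01  9.12063641e+01] 0.051686503696950374
rot [ 0.04 -0.03  1.36] shift(cur) [-7.42 -1.56  0.08] shift(after rot) [-7.56 -0.54  0.11]
```

```bash
python3 -m jog '0.04 -0.03 0.7 0 0 0 -1;0 0 0.66 0 0 0 -1;0 0 0 -0.9 -0.1 0 -1;0 0 0 -1 -0.1 0 -1;0 0 0 -1 -0.1 0 -1;0 0 0 -1 -0.1 0 -1;0 0 0 -1 -0.07 0 -1;0 0 0 -1 0 0 -1' && python3 -m jog '0 0 0 -0.9 0 0 -1;0 0 0 -0.7 0 0 -1;0 0 0 0 0 0 -1;0 0 0 0 0 0 -1'
python3 - <<'E'
from h import *
o=ctrl.get_obs();print(o['joint_pos'],o['tool_pos'],o['orientation'],o['opening']);plan([.5642,-.1,.06],83.4)
snap('wrist','w3')
W,p=cloud('wrist','w3')
for r in fit(W,.08,.15,(.38,.75,-.2,.0)): print(r)
E
```

```text
clock: 10.3
tool_pos: [0.5693, -0.0364, 0.0962]
orientation: [-179.7, 0.2, 83.4]
force: [0.7, -0.0, -7.7]
opening: 0.0523
clock: 10.8
tool_pos: [0.563, -0.0986, 0.097]
orientation: [-179.8, 0.2, 83.4]
force: [-0.5, -0.3, -7.0]
opening: 0.0515
[   9.73149099   17.78379215  -22.03684913    0.11594346  -50.45924289
 -106.43955523] [ 0.56299109 -0.09864599  0.09703196] [-1.79756704e+02  1.64634547e-01  8.33663164e+01] 0.05154743714404439
rot [-0.04  0.03 -0.01] shift(cur) [-0.03  0.04  0.93] shift(after rot) [-0.03  0.03  0.93]
(523.4, -93.2, 86.6, 80.0, 83.4, 126.3, 31386, [324.0, 237.0])
(565.1, -126.0, 13.6, 4.4, -6.4, 143.2, 348, [247.0, 375.0])
(587.0, -100.4, 52.4, 18.9, 83.9, 126.0, 3918, [325.0, 382.0])
(571.3, -70.6, 13.6, 4.3, -8.6, 143.2, 338, [401.0, 375.0])
```

View pics/w3.png

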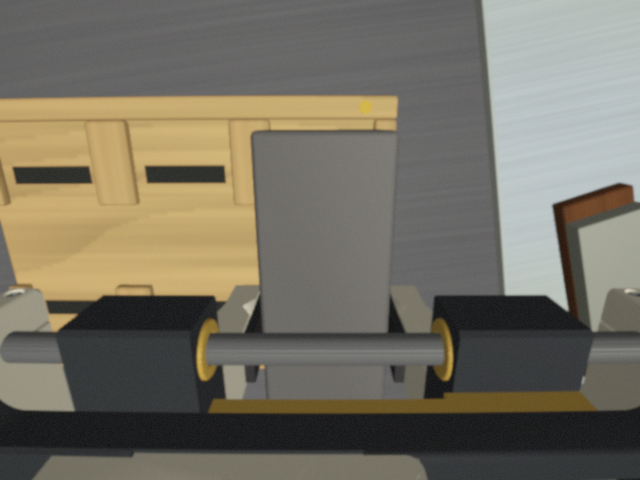

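```bash
python3 - <<'E'
from h import *
W,p=cloud('wrist','w3')
m=(W[...,2]>.0165)&(W[...,2]<.024)&(W[...,0]>.4)&(W[...,0]<.52)&(W[...,1]>-.4)&(W[...,1]<-.0)
t=np.radians(-6.6);M=np.array([[np.cos(t),-np.sin(t)],[np.sin(t),np.cos(t)]])
L=(W[...,:2]*1000-[551,-191.5])@M
P=L[m];print(np.percentile(P,[.3,1,50,99,99.7],axis=0))
# rails' edges per x strip
k=m&(L[...,0]>-75)&(L[...,0]<-45)
h,e=np.histogram(L[k][:,1],bins=np.arange(-150,150,3));print([(int(a),int(b)) for a,b in zip(e,h) if b>0])
k=m&(abs(L[...,1])<120)&(abs(L[...,1])>70); q=L[k][:,0];print(np.percentile(q,[1,50,99]))
# stone in the cradle frame
s=(W[...,2]>.12)&(W[...,2]<.135)&(W[...,1]>-.15)&(W[...,1]<-.05); S=L[s]; print('stone',np.percentile(S,[.5,99.5],axis=0),np.nanmedian(W[s][:,2]))
E
```

```text
[[ -98.63713891 -125.0806451 ]
 [ -98.43269153 -110.16914759]
 [ -87.64718872   -1.63033948]
 [ -32.577799    136.41331928]
 [ -30.96705261  138.42447481]]
[(-126, 7), (-60, 50), (-57, 204), (-54, 207), (-51, 217), (-48, 217), (-45, 210), (-42, 209), (-39, 207), (-36, 267), (-33, 96), (33, 174), (36, 219), (39, 219), (42, 221), (45, 163)]
[-98.4540353  -91.79836142 -84.89342632]
stone [[-78.06767321  55.88392356]
 [ 32.98974568 133.12524345]] 0.12631586085029925
```

```bash
python3 -m jog '-0.04 0.03 0 -0.04 0.01 0.5 -1;0 0 0 0 0 0.6 -1;0 0 0 0 0 0.4 -1;0 0 0 0 0 0.2 -1;0 0 0 0 0 0.1 -1;0 0 0 0 0 0 -1'
python3 - <<'E'
from h import *
plan([.5628,-.1,.0205],83.4)
E
```

```text
clock: 11.6
tool_pos: [0.5644, -0.1003, 0.0265]
orientation: [179.9, -0.0, 83.4]
force: [-0.4, -0.6, -6.7]
opening: 0.0519
rot [ 0.02 -0.    0.01] shift(cur) [ 0.   -0.04  0.15] shift(after rot) [ 0.   -0.04  0.15]
```

```bash
python3 -m jog '0 0 0 0 -0.03 0.05 -1;0 0 0 0 0 0.05 -1;0 0 0 0 0 0 -1'; python3 -m jog '0 0 0 0 0 0.03 -1;0 0 0 0 0 0.0 -1';python3 -m jog '0 0 0 0 0 0.03 -1;0 0 0 0 0 0.0 -1'
```

```text
clock: 11.98
tool_pos: [0.5629, -0.1003, 0.0223]
orientation: [179.9, -0.0, 83.4]
force: [0.2, -0.3, -7.9]
opening: 0.0515
clock: 12.22
tool_pos: [0.5629, -0.1003, 0.021]
orientation: [179.9, -0.0, 83.4]
force: [-0.6, -0.3, -7.0]
opening: 0.0519
clock: 12.48
tool_pos: [0.563, -0.1003, 0.0205]
orientation: [179.9, -0.0, 83.4]
force: [-3.3, 0.2, 0.6]
opening: 0.0516
```

```bash
python3 -m jog '0 0 0 0 0 0 0.45;0 0 0 0 0 0 0.45;0 0 0 0 0 0 0.45;0 0 0 0 0 -0.3 0.45;0 0 0 0 0 -0.6 0.45;0 0 0 0 0 -0.6 0.45;0 0 0 0 0 -0.5 0.45;0 0 0 0 0 0 0.45'
python3 - <<'E'
from h import *
print(ctrl.get_obs()['joint_pos']);plan([.620,.107,.1],102.3)
E
```

```text
clock: 13.48
tool_pos: [0.5642, -0.1002, 0.1025]
orientation: [179.7, -0.1, 83.4]
force: [1.0, 0.5, 0.2]
opening: 0.0638
[ 9.51720147e+00  1.72349750e+01 -2.19677517e+01  5.74731224e-02
 -5.04558921e+01 -1.06115155e+02]
rot [ 0.06  0.   -3.29] shift(cur) [5.31 0.79 0.07] shift(after rot) [4.76 2.47 0.06]
```

```bash
python3 -m jog '0.06 0 -0.8 0 0 0 0.5;0 0 -0.8 0 0 0 0.5;0 0 -0.8 0 0 0 0.5;0 0 -0.89 0 0 0 0.5;0 0 0 0.8 0.42 0 0.5;0 0 0 0.9 0.5 0 0.5;0 0 0 0.9 0.5 0 0.5;0 0 0 0.9 0.5 0 0.5' && python3 -m jog '0 0 0 0.8 0.4 0 0.5;0 0 0 0.46 0.15 0 0.5;0 0 0 0 0 0 0.5;0 0 0 0 0 0 0.5'
python3 - <<'E'
from h import *
snap('wrist','w4');W,p=cloud('wrist','w4')
for r in fit(W,.022,.035,(.38,.75,.0,.2)): print(r)
for r in fit(W,.012,.0185,(.38,.75,.0,.2)): print('base',r)
print(ctrl.get_obs()['joint_pos']);plan([.620,.107,.006],102.3)
E
```

```text
clock: 14.48
tool_pos: [0.608, 0.054, 0.0995]
orientation: [-179.7, -0.1, 102.3]
force: [-0.3, 0.0, -0.1]
opening: 0.0657
clock: 14.98
tool_pos: [0.6184, 0.1061, 0.0995]
orientation: [-179.7, -0.1, 102.3]
force: [0.6, -0.5, -0.3]
opening: 0.0658
(458.7, 189.4, 31.8, 21.1, 0.1, 25.4, 1777, [524.0, 27.0])
(618.0, 106.8, 122.4, 50.3, 12.6, 29.6, 12872, [325.0, 244.0])
base (472.0, 189.1, 22.5, 3.1, 66.0, 15.3, 160, [505.0, 53.0])
base (552.5, 92.3, 50.3, 11.6, -77.7, 15.4, 1423, [324.0, 149.0])
[  27.42509612   22.28232949  -14.46239855   -0.16669763  -53.49367638
 -105.09906058]
rot [-0.05 -0.01 -0.01] shift(cur) [0.02 0.05 2.34] shift(after rot) [0.02 0.04 2.34]
```

View pics/w4.png

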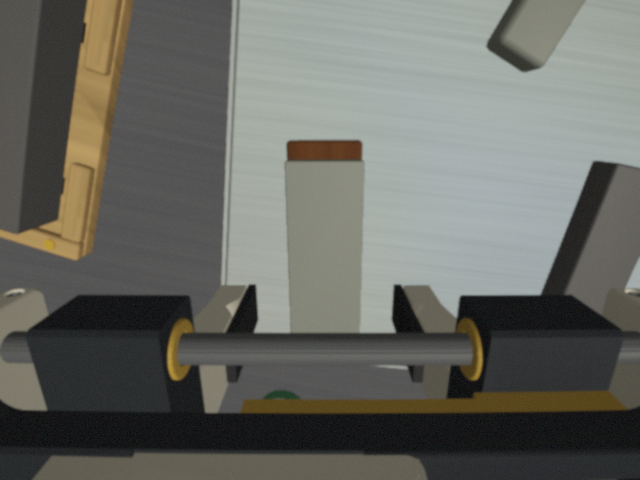

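```bash
python3 -m jog '-0.05 0 0 0.02 0.04 0.6 0.5;0 0 0 0 0 0.7 0.5;0 0 0 0 0 0.6 0.5;0 0 0 0 0 0.4 0.5;0 0 0 0 0 0 0.5;0 0 0 0 0 0 -1;0 0 0 0 0 0 -1;0 0 0 0 0 0 -1'; python3 -m jog '0 0 0 0 0 0 -1;0 0 0 0 0 0 -1'
python3 -m jog '0 0 0 0 0 -0.4 -1;0 0 0 0 0 -0.6 -1;0 0 0 0 0 -0.8 -1;0 0 0 0 0 -0.8 -1;0 0 0 0 0 0 -1'
python3 - <<'E'
from h import *
plan([.5404,-.2829,.11],83.4)
E
```

```text
clock: 16.02
tool_pos: [0.6208, 0.1081, 0.0088]
orientation: [179.9, -0.1, 102.3]
force: [0.1, -0.8, 4.6]
opening: 0.0501
clock: 16.27
tool_pos: [0.6209, 0.1081, 0.0088]
orientation: [179.9, -0.1, 102.3]
force: [-0.3, -2.1, 6.4]
opening: 0.0497
clock: 16.9
tool_pos: [0.6216, 0.1087, 0.1151]
orientation: [179.6, -0.1, 102.3]
force: [0.7, -0.9, -3.8]
opening: 0.0495
rot [ 0.06 -0.03  3.3 ] shift(cur) [-9.13 -4.07  0.08] shift(after rot) [-9.96 -0.89  0.13]
```

```bash
python3 -m jog '0.06 -0.03 0.8 0 0 0 -1;0 0 0.8 0 0 0 -1;0 0 0.8 0 0 0 -1;0 0 0.9 0 0 0 -1;0 0 0 -0.8 -0.1 0 -1;0 0 0 -1 -0.1 0 -1;0 0 0 -1 -0.1 0 -1;0 0 0 -1 -0.1 0 -1' && python3 -m jog '0 0 0 -1 -0.1 0 -1;0 0 0 -1 -0.1 0 -1;0 0 0 -1 -0.1 0 -1;0 0 0 -1 -0.1 0 -1;0 0 0 -1 -0.06 0 -1;0 0 0 -0.7 0 0 -1;0 0 0 -0.46 0 0 -1;0 0 0 0 0 0 -1'
cat >> h.py <<'E'
def incradle(f,zt,near,ylo,yhi):
    W,p=cloud('wrist',f)
    t=np.radians(-6.6);M=np.array([[np.cos(t),-np.sin(t)],[np.sin(t),np.cos(t)]])
    L=(W[...,:2]*1000-[551,-191.5])@M
    m=(W[...,2]>.0165)&(W[...,2]<.024)&(L[...,0]<-40)&(L[...,0]>-110)&(abs(L[...,1])<150)
    print('cradle near x(-99)',np.percentile(L[m][:,0],.5))
    k=m&(L[...,0]>-75)&(L[...,0]<-45);h,e=np.histogram(L[k][:,1],bins=np.arange(-150,150,1.));print('rails',[int(a) for a,b in zip(e,h) if b>8])
    s=(W[...,2]>zt-.005)&(W[...,2]<zt+.005)&(L[...,0]<-20)&(L[...,1]>ylo)&(L[...,1]<yhi)
    s=cv2.morphologyEx(s.astype(np.uint8),cv2.MORPH_OPEN,np.ones((5,5)))>0
    S=L[s];print('stone near x',np.percentile(S[:,0],.5),'y',np.percentile(S[:,1],[1,99]),np.percentile(S[:,1],[1,99]).mean(),'z',np.median(W[s][:,2]))
E
python3 - <<'E'
from h import *
snap('wrist','w5');
plan([.5417,-.283,.03],83.4)
z=ctrl.get_obs()['tool_pos'][2]
incradle('w5',z-.0088+.030,-63,-135,-50)
E
```

```text
clock: 17.9
tool_pos: [0.5853, -0.0423, 0.1112]
orientation: [-179.6, 0.2, 83.4]
force: [0.6, 0.6, -3.6]
opening: 0.0496
clock: 18.9
tool_pos: [0.5392, -0.2845, 0.1123]
orientation: [-179.7, 0.2, 83.3]
force: [0.2, -0.1, -3.7]
opening: 0.0498
rot [-0.05  0.03 -0.02] shift(cur) [0.03 0.06 2.06] shift(after rot) [0.03 0.05 2.06]
cradle near x(-99) -98.96721441098771
rails [-139, -138, -137, -136, -135, -52, -51, -50, -49, -48, -47, -46, -45, -44, -43, -42, -41, -40, -39, -38, -37, -36, -35, -34, -33, 32, 33, 34, 35, 36, 37, 38, 39, 40, 41, 42, 43, 44, 45, 46, 47, 48, 49, 50, 51, 52, 53, 54, 55, 56, 57, 58, 65, 66, 67]
stone near x -65.15218432354389 y [-117.02494124  -68.40648236] -92.71571180035576 z 0.13337977346928362
```

View pics/w5.png

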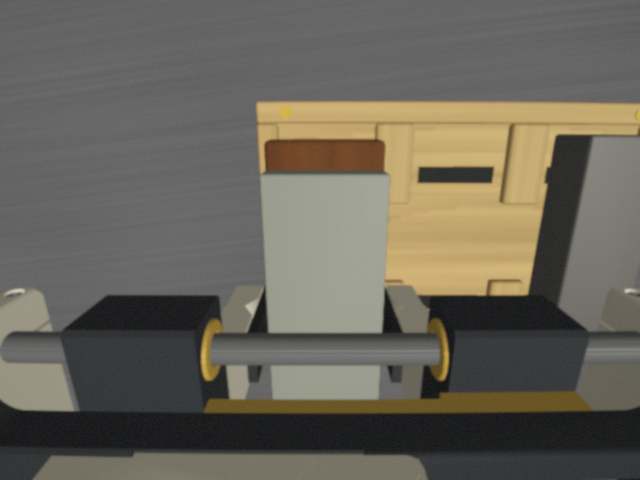

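```bash
python3 -m jog '-0.05 0.03 0 0.02 0.05 0.6 -1;0 0 0 0 0 0.7 -1;0 0 0 0 0 0.5 -1;0 0 0 0 0 0.2 -1;0 0 0 0 0 0.1 -1;0 0 0 0 0 0.05 -1;0 0 0 0 0 0 -1'
python3 - <<'E'
from h import *
plan([.5417,-.283,.0188],83.4)
E
```

```text
clock: 19.82
tool_pos: [0.5422, -0.2834, 0.0277]
orientation: [179.9, 0.0, 83.4]
force: [-0.8, 0.6, -3.2]
opening: 0.0499
rot [ 0.01  0.   -0.01] shift(cur) [ 0.01 -0.02  0.22] shift(after rot) [ 0.01 -0.01  0.22]
```

```bash
python3 -m jog '0 0 0 0 0 0.1 -1;0 0 0 0 0 0.05 -1;0 0 0 0 0 0.03 -1;0 0 0 0 0 0 -1'; python3 -m jog '0 0 0 0 0 0.03 -1;0 0 0 0 0 0.0 -1'; python3 -m jog '0 0 0 0 0 0.03 -1;0 0 0 0 0 0.0 -1'
```

```text
clock: 20.32
tool_pos: [0.5419, -0.2834, 0.0198]
orientation: [180.0, 0.0, 83.4]
force: [0.1, 0.4, -3.5]
opening: 0.0498
clock: 20.58
tool_pos: [0.542, -0.2834, 0.0189]
orientation: [180.0, 0.0, 83.4]
force: [-1.2, -1.3, -0.3]
opening: 0.0496
clock: 20.82
tool_pos: [0.5421, -0.2834, 0.0188]
orientation: [179.9, 0.0, 83.4]
force: [-3.6, 3.5, 8.8]
opening: 0.0496
```

```bash
python3 -m jog '0 0 0 0 0 -0.03 0.45;0 0 0 0 0 0 0.45;0 0 0 0 0 0 0.45;0 0 0 0 0 -0.3 0.45;0 0 0 0 0 -0.6 0.45;0 0 0 0 0 -0.6 0.45;0 0 0 0 0 -0.6 0.45;0 0 0 0 0 0 0.45'
python3 - <<'E'
from h import *
plan([.588,.3022,.1],91.5)
E
```

```text
clock: 21.82
tool_pos: [0.5434, -0.2838, 0.1057]
orientation: [179.7, 0.0, 83.4]
force: [0.8, -0.3, -0.2]
opening: 0.063
rot [ 0.05  0.01 -1.42] shift(cur) [14.68 -0.58  0.13] shift(after rot) [14.62  1.5   0.14]
```

```bash
python3 -m jog '0.05 0.01 -0.7 0 0 0 0.4;0 0 -0.72 0 0 0 0.4;0 0 0 0.9 0.1 0 0.4;0 0 0 1 0.1 0 0.4;0 0 0 1 0.1 0 0.4;0 0 0 1 0.1 0 0.4;0 0 0 1 0.1 0 0.4;0 0 0 1 0.1 0 0.4' && python3 -m jog '0 0 0 1 0.1 0 0.4;0 0 0 1 0.1 0 0.4;0 0 0 1 0.1 0 0.4;0 0 0 1 0.1 0 0.4;0 0 0 1 0.1 0 0.4;0 0 0 1 0.1 0 0.4;0 0 0 1 0.1 0 0.4;0 0 0 1 0.1 0 0.4' && python3 -m jog '0 0 0 0.72 0.1 0.1 0.4;0 0 0 0 0 0 0.4;0 0 0 0 0 0 0.4'
python3 - <<'E'
from h import *
snap('wrist','w6');W,p=cloud('wrist','w6')
for r in fit(W,.019,.031,(.38,.75,.15,.4)): print(r)
print(ctrl.get_obs()['joint_pos']);plan([.588,.3022,.006],91.5)
E
```

```text
clock: 22.82
tool_pos: [0.5595, -0.0455, 0.1028]
orientation: [-179.7, -0.1, 91.5]
force: [0.3, 0.2, -0.6]
opening: 0.0616
clock: 23.82
tool_pos: [0.5831, 0.2751, 0.103]
orientation: [-179.7, -0.1, 91.5]
force: [0.8, 0.3, 0.4]
opening: 0.0615
clock: 24.2
tool_pos: [0.5862, 0.3023, 0.0987]
orientation: [-179.7, -0.0, 91.5]
force: [0.1, -1.0, -0.3]
opening: 0.0612
(453.0, 200.6, 44.2, 35.1, -15.4, 25.3, 4274, [157.0, 34.0])
(583.7, 302.4, 131.1, 44.3, 1.7, 25.6, 11868, [323.0, 238.0])
[  44.01527758   24.9594127   -10.12773275   -0.2801484   -55.09372518
 -132.39010459]
rot [-0.05 -0.01 -0.01] shift(cur) [0.   0.05 2.32] shift(after rot) [0.01 0.04 2.32]
```

View pics/w6.png

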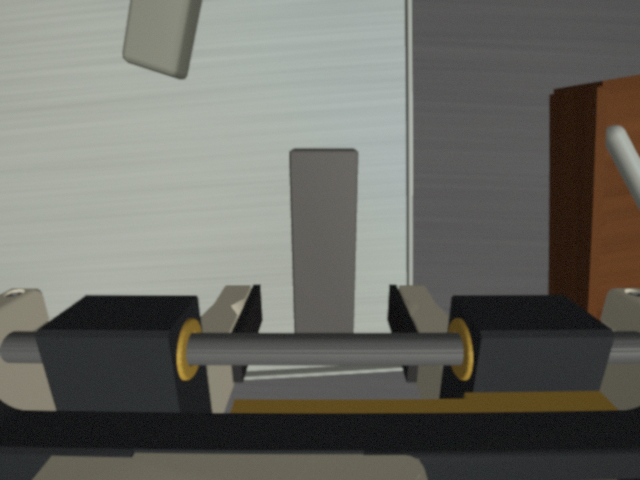

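```bash
python3 - <<'E'
from h import *
W,p=cloud('wrist','w6')
for r in (150,200,250): print(r,[ (c,W[r,c].round(3).tolist()) for c in (404,408,412,560)])
E
```

```text
150 [(404, [0.518, 0.356, 0.002]), (408, [0.518, 0.358, 0.009]), (412, [0.518, 0.36, 0.01]), (560, [0.515, 0.458, 0.013])]
200 [(404, [0.554, 0.36, 0.0]), (408, [0.552, 0.361, 0.008]), (412, [0.552, 0.363, 0.009]), (560, [0.548, 0.464, 0.015])]
250 [(404, [0.591, 0.363, 0.002]), (408, [0.589, 0.364, 0.008]), (412, [0.588, 0.366, 0.011]), (560, [0.584, 0.472, 0.015])]
```

```bash
python3 -m jog '-0.05 0 0 0 0.04 0.6 0.26;0 0 0 0 0 0.7 0.26;0 0 0 0 0 0.6 0.26;0 0 0 0 0 0.37 0.26;0 0 0 0 0 0 0.26;0 0 0 0 0 0 -1;0 0 0 0 0 0 -1;0 0 0 0 0 0 -1'; python3 -m jog '0 0 0 0 0 0 -1;0 0 0 0 0 0 -1'
python3 -m jog '0 0 0 0 0 -0.4 -1;0 0 0 0 0 -0.6 -1;0 0 0 0 0 -0.8 -1;0 0 0 0 0 -0.8 -1;0 0 0 0 0 0 -1'
python3 - <<'E'
from h import *
plan([.551,-.1915,.115],83.4)
E
```

```text
clock: 25.25
tool_pos: [0.5886, 0.3032, 0.0096]
orientation: [179.9, -0.1, 91.5]
force: [-0.8, -1.3, 4.2]
opening: 0.0434
clock: 25.5
tool_pos: [0.5886, 0.3032, 0.0096]
orientation: [179.9, -0.1, 91.5]
force: [-0.8, -2.1, 5.3]
opening: 0.0438
clock: 26.12
tool_pos: [0.5894, 0.3041, 0.1162]
orientation: [179.7, -0.3, 91.5]
force: [0.0, 0.7, -3.1]
opening: 0.0436
rot [ 0.05 -0.05  1.42] shift(cur) [-12.36  -1.29  -0.04] shift(after rot) [-12.42   0.47   0.03]
```

```bash
python3 -m jog '0.05 -0.05 0.7 0 0 0 -1;0 0 0.72 0 0 0 -1;0 0 0 -0.8 0.04 0 -1;0 0 0 -1 0.04 0 -1;0 0 0 -1 0.04 0 -1;0 0 0 -1 0.04 0 -1;0 0 0 -1 0.04 0 -1;0 0 0 -1 0.04 0 -1' && python3 -m jog '0 0 0 -1 0.04 0 -1;0 0 0 -1 0.04 0 -1;0 0 0 -1 0.04 0 -1;0 0 0 -1 0.04 0 -1;0 0 0 -1 0.04 0 -1;0 0 0 -1 0.04 0 -1;0 0 0 -0.62 0 0 -1;0 0 0 0 0 0 -1'
python3 - <<'E'
from h import *
snap('wrist','w7');
plan([.551,-.1915,.03],83.4)
z=ctrl.get_obs()['tool_pos'][2]
incradle('w7',z-.0096+.026,-63,-45,45)
E
```

```text
clock: 27.12
tool_pos: [0.5698, 0.07, 0.1128]
orientation: [-179.7, 0.2, 83.4]
force: [1.1, 0.2, -2.9]
opening: 0.0436
clock: 28.12
tool_pos: [0.5485, -0.1942, 0.1136]
orientation: [-179.7, 0.2, 83.2]
force: [0.6, -0.4, -2.4]
opening: 0.0437
rot [-0.05  0.04 -0.03] shift(cur) [0.06 0.06 2.09] shift(after rot) [0.05 0.05 2.09]
cradle near x(-99) -98.90731784909111
rails [-138, -137, -136, -135, -134, -133, -132, -131, -130, -129, -128, -127, -126, -125, -68, -67, -59, -58, -57, -56, -55, -54, -53, -52, -51, -50, -49, -48, -47, -46, -45, -44, -43, -42, -41, -40, -39, -38, -37, -36, -35, -34, -33, 33, 34, 35, 36, 37, 38, 39, 40, 41, 42, 43, 44, 45, 46, 47, 48, 49, 50, 51, 52, 53, 54, 55, 56, 57, 58, 59, 66, 67, 133, 134, 135, 136, 137, 138]
stone near x -72.62799401959005 y [-23.13279846  19.53274406] -1.8000271984044147 z 0.12991225296873726
```

View pics/w7.png

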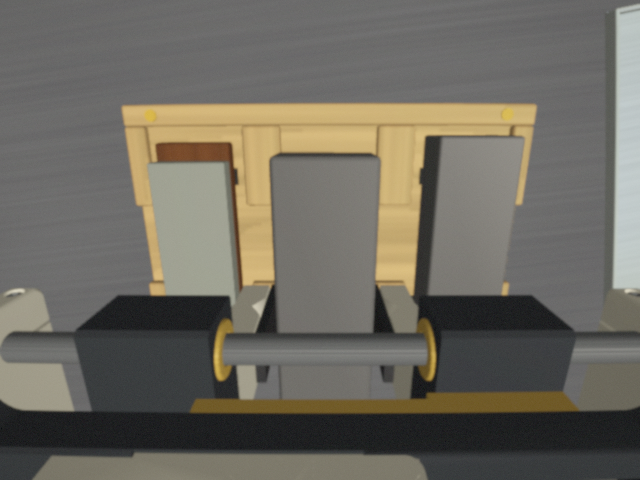

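```bash
python3 -m jog '-0.05 0.04 -0.03 0.05 0.06 0.6 -1;0 0 0 0 0 0.7 -1;0 0 0 0 0 0.5 -1;0 0 0 0 0 0.2 -1;0 0 0 0 0 0.1 -1;0 0 0 0 0 0.05 -1;0 0 0 0 0 0 -1'
python3 - <<'E'
from h import *
plan([.551,-.1915,.0196],83.4)
E
```

```text
clock: 29.05
tool_pos: [0.5526, -0.1912, 0.0289]
orientation: [179.9, -0.0, 83.5]
force: [-0.1, 0.6, -2.1]
opening: 0.0437
rot [ 0.02 -0.    0.02] shift(cur) [-0.01 -0.04  0.23] shift(after rot) [-0.01 -0.04  0.23]
```

```bash
python3 -m jog '0 0 0 0 -0.02 0.1 -1;0 0 0 0 0 0.05 -1;0 0 0 0 0 0.04 -1;0 0 0 0 0 0 -1'; python3 -m jog '0 0 0 0 0 0.02 -1;0 0 0 0 0 0.0 -1'; python3 -m jog '0 0 0 0 0 0.02 -1;0 0 0 0 0 0.0 -1'
```

```text
clock: 29.55
tool_pos: [0.5513, -0.1912, 0.0206]
orientation: [180.0, 0.0, 83.5]
force: [0.2, 0.5, -2.9]
opening: 0.044
clock: 29.8
tool_pos: [0.5515, -0.1912, 0.0199]
orientation: [179.9, 0.0, 83.5]
force: [0.8, 0.5, -2.8]
opening: 0.0436
clock: 30.05
tool_pos: [0.5516, -0.1912, 0.0196]
orientation: [179.9, 0.0, 83.5]
force: [-1.9, 0.6, 2.9]
opening: 0.0439
```

```bash
python3 -m jog '0 0 0 0 0 -0.02 0.3;0 0 0 0 0 0 0.3;0 0 0 0 0 0 0.3;0 0 0 0 0 -0.3 0.3;0 0 0 0 0 -0.6 0.3;0 0 0 0 0 -0.6 0.3;0 0 0 0 0 -0.7 0.3;0 0 0 0 0 0 0.3'
python3 - <<'E'
from h import *
W,p=cloud('wrist','w6')
snap('wrist','w8');snap('scene','scene8')
print(fit(W,.02,.031,(.38,.52,.15,.26)))
plan([.4455,.1995,.11],75)
E
```

```text
clock: 31.05
tool_pos: [0.5531, -0.1914, 0.1113]
orientation: [179.6, 0.0, 83.6]
force: [-0.4, -0.7, -0.3]
opening: 0.0573
[(453.1, 200.6, 43.6, 35.0, -15.1, 25.4, 4211, [156.0, 34.0])]
rot [ 0.02 -0.    1.49] shift(cur) [ 9.4  -3.73 -0.04] shift(after rot) [ 8.75 -5.09 -0.03]
```

View pics/w8.png

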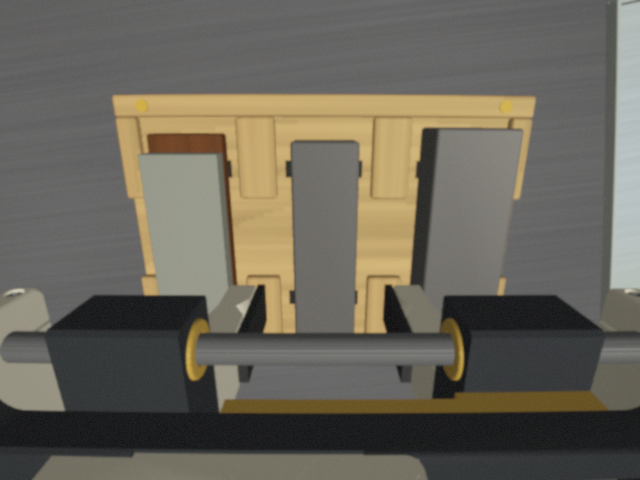

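View pics/scene8.png

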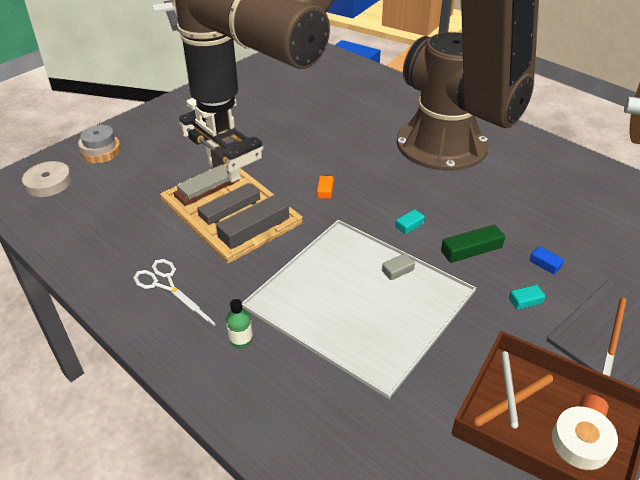

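```bash
python3 -m jog '0.02 0 0.75 0 0 0 0.2;0 0 0.74 0 0 0 0.2;0 0 0 0.8 -0.46 0 0.2;0 0 0 0.8 -0.46 0 0.2;0 0 0 0.8 -0.46 0 0.2;0 0 0 0.8 -0.46 0 0.2;0 0 0 0.8 -0.46 0 0.2;0 0 0 0.8 -0.46 0 0.2' && python3 -m jog '0 0 0 0.8 -0.46 0 0.2;0 0 0 0.8 -0.46 0 0.2;0 0 0 0.8 -0.46 0 0.2;0 0 0 0.8 -0.46 0 0.2;0 0 0 0.8 -0.49 0 0.2;0 0 0 0 0 0 0.2;0 0 0 0 0 0 0.2'
python3 - <<'E'
from h import *
snap('wrist','w9');W,p=cloud('wrist','w9')
for r in fit(W,.019,.031,(.3,.6,.1,.3)): print(r)
print(ctrl.get_obs()['joint_pos']);plan([.4455,.2015,.009],75)
E
```

```text
clock: 32.15
tool_pos: [0.4935, 0.0238, 0.1074]
orientation: [-179.9, 0.1, 75.0]
force: [0.3, -0.4, -0.1]
opening: 0.0524
clock: 33.02
tool_pos: [0.4453, 0.2011, 0.1076]
orientation: [-179.9, 0.1, 75.0]
force: [1.0, -0.4, 0.5]
opening: 0.0527
(322.0, 134.3, 47.7, 33.8, -7.0, 23.3, 4071, [172.0, 93.0])
(444.4, 203.1, 59.3, 33.5, -16.0, 25.3, 3794, [325.0, 243.0])
[ 4.73302158e+01  9.76521642e+00 -3.15107139e+01 -6.71544037e-02
 -4.88262752e+01 -1.52304060e+02]
rot [-0.02  0.01 -0.  ] shift(cur) [ 0.02 -0.    2.47] shift(after rot) [ 0.02 -0.    2.47]
```

View pics/w9.png

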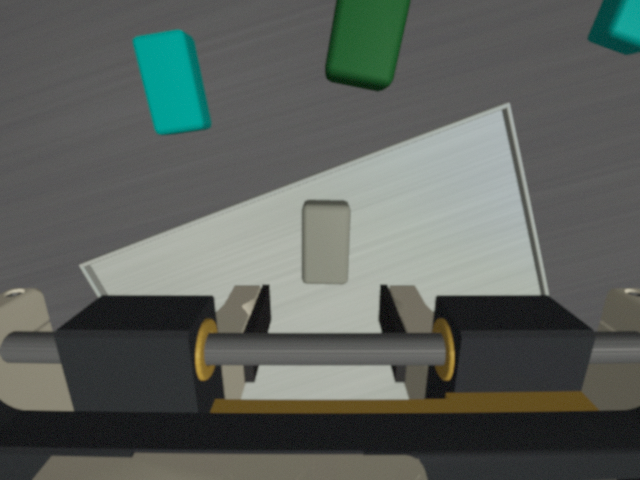

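```bash
python3 -m jog '-0.02 0 0.17 0.04 -0.03 0.6 0.2;0 0 0 0 0 0.7 0.2;0 0 0 0 0 0.7 0.2;0 0 0 0 0 0.43 0.2;0 0 0 0 0 0 0.2;0 0 0 0 0 0 -1;0 0 0 0 0 0 -1;0 0 0 0 0 0 -1'; python3 -m jog '0 0 0 0 0 0 -1;0 0 0 0 0 0 -1'
python3 -m jog '0 0 0 0 0 -0.4 -1;0 0 0 0 0 -0.6 -1;0 0 0 0 0 -0.8 -1;0 0 0 0 0 -0.8 -1;0 0 0 0 0 -0.4 -1;0 0 0 0 0 0 -1'
python3 - <<'E'
from h import *
plan([.5404,-.2829,.13],83.4)
W,p=cloud('wrist','w8')
t=np.radians(-6.6);M=np.array([[np.cos(t),-np.sin(t)],[np.sin(t),np.cos(t)]])
L=(W[...,:2]*1000-[551,-191.5])@M
for nm,z,y0,y1 in [('fin',.04,-130,-60),('med',.036,-32,32),('coa',.05,60,130)]:
    s=(abs(W[...,2]-z)<.003)&(L[...,1]>y0)&(L[...,1]<y1)&(L[...,0]<-5)
    s=cv2.morphologyEx(s.astype(np.uint8),cv2.MORPH_OPEN,np.ones((5,5)))>0
    S=L[s].astype(np.float32);print(nm,np.percentile(S,[.5,99.5],axis=0).round(1).tolist(),cv2.minAreaRect(S),np.median(W[s][:,2]))
E
```

```text
clock: 34.08
tool_pos: [0.4454, 0.2035, 0.0117]
orientation: [179.9, -0.0, 74.0]
force: [0.9, -1.3, 4.5]
opening: 0.0333
clock: 34.33
tool_pos: [0.4454, 0.2035, 0.0117]
orientation: [179.9, -0.0, 74.0]
force: [-1.6, -2.6, 6.2]
opening: 0.0338
clock: 35.08
tool_pos: [0.4455, 0.2041, 0.1321]
orientation: [179.9, -0.2, 74.0]
force: [-0.3, 0.3, -0.9]
opening: 0.0332
rot [ 0.03 -0.03 -1.64] shift(cur) [-11.05   5.63   0.03] shift(after rot) [-11.82   3.76   0.05]
fin [[-62.4, -116.0], [-5.3, -66.6]] ((-33.78303527832031, -91.7267074584961), (57.54850387573242, 50.909847259521484), 0.029940374195575714) 0.03955591011362422
med [[-70.1, -20.2], [-5.7, 22.9]] ((-37.74646759033203, 1.327880859375), (43.8087158203125, 64.99195098876953), 89.89277648925781) 0.03553540873128655
coa [[-78.6, 67.0], [-5.6, 118.0]] ((-41.86655044555664, 92.63894653320312), (73.76641845703125, 52.378021240234375), 0.44083449244499207) 0.049602472834808065
```

```bash
python3 -m jog '0.03 -0.03 -0.82 0 0 0 -1;0 0 -0.82 0 0 0 -1;0 0 0 -0.8 0.3 0 -1;0 0 0 -0.9 0.3 0 -1;0 0 0 -0.9 0.3 0 -1;0 0 0 -0.9 0.3 0 -1;0 0 0 -0.9 0.3 0 -1;0 0 0 -0.9 0.3 0 -1' && python3 -m jog '0 0 0 -0.9 0.3 0 -1;0 0 0 -0.9 0.3 0 -1;0 0 0 -0.9 0.3 0 -1;0 0 0 -0.9 0.3 0 -1;0 0 0 -0.9 0.3 0 -1;0 0 0 -0.9 0.3 0 -1;0 0 0 -0.9 0.2 0 -1;0 0 0 -0.21 0 0 -1'
python3 -m jog '0 0 0 0 0 0 -1;0 0 0 0 0 0 -1'
python3 - <<'E'
from h import *
snap('wrist','w10');
plan([.542,-.2825,.06],83.4)
W,p=cloud('wrist','w10')
t=np.radians(-6.6);M=np.array([[np.cos(t),-np.sin(t)],[np.sin(t),np.cos(t)]])
L=(W[...,:2]*1000-[551,-191.5])@M
zt=ctrl.get_obs()['tool_pos'][2]-.0117+.026
for nm,z in [('fin',.04),('rub',zt)]:
    s=(abs(W[...,2]-z)<.004)&(L[...,1]>-130)&(L[...,1]<-60)
    s=cv2.morphologyEx(s.astype(np.uint8),cv2.MORPH_OPEN,np.ones((5,5)))>0
    S=L[s].astype(np.float32);print(nm,np.percentile(S,[.5,99.5],axis=0).round(1).tolist(),cv2.minAreaRect(S),np.median(W[s][:,2]))
E
```

```text
clock: 36.08
tool_pos: [0.4917, -0.0167, 0.1301]
orientation: [-179.8, 0.2, 83.4]
force: [0.2, -0.2, -0.9]
opening: 0.0336
clock: 37.08
tool_pos: [0.5411, -0.2849, 0.1299]
orientation: [-179.7, 0.1, 83.3]
force: [0.9, -0.2, -1.2]
opening: 0.034
clock: 37.33
tool_pos: [0.5416, -0.2824, 0.1315]
orientation: [-179.8, 0.2, 83.4]
force: [0.9, 0.3, -1.6]
opening: 0.0337
rot [-0.03  0.03  0.01] shift(cur) [0.   0.01 1.79] shift(after rot) [-0.    0.    1.79]
fin [[-62.6, -116.1], [-3.0, -66.7]] ((-32.346397399902344, -91.45176696777344), (60.648155212402344, 50.224578857421875), 0.15372253954410553) 0.03953472811261918
rub [[-28.7, -120.8], [9.7, -62.3]] ((-8.472463607788086, -90.49516296386719), (49.1629753112793, 48.87994384765625), 39.6029052734375) 0.145198921293654
```

View pics/w10.png

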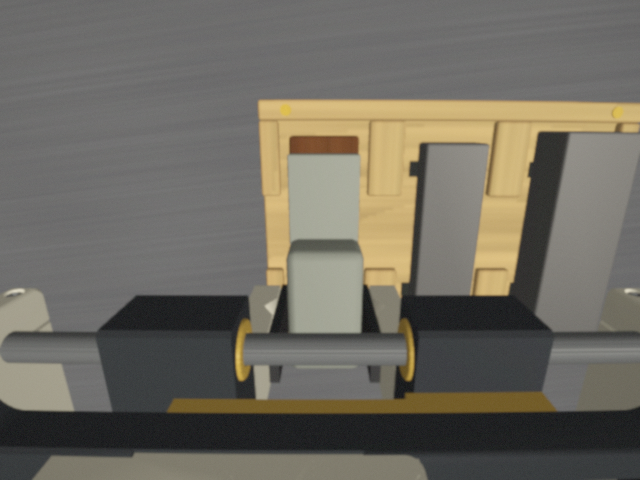

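```bash
python3 -m jog '-0.03 0.03 0 0 0 0.6 -1;0 0 0 0 0 0.6 -1;0 0 0 0 0 0.4 -1;0 0 0 0 0 0.15 -1;0 0 0 0 0 0.08 -1;0 0 0 0 0 0 -1'
python3 - <<'E'
from h import *
plan([.542,-.2825,.0497],83.4)
E
```

```text
clock: 38.12
tool_pos: [0.5422, -0.2834, 0.0592]
orientation: [179.9, 0.0, 83.4]
force: [-0.2, -0.1, -0.5]
opening: 0.034
rot [0.01 0.   0.  ] shift(cur) [ 0.02 -0.01  0.24] shift(after rot) [ 0.02 -0.01  0.24]
```

```bash
python3 -m jog '0 0 0 0.02 0 0.1 -1;0 0 0 0 0 0.05 -1;0 0 0 0 0 0.04 -1;0 0 0 0 0 0 -1'; python3 -m jog '0 0 0 0 0 0.02 -1;0 0 0 0 0 0.0 -1'; python3 -m jog '0 0 0 0 0 0.02 -1;0 0 0 0 0 0.0 -1'
```

```text
clock: 38.62
tool_pos: [0.5419, -0.2825, 0.051]
orientation: [180.0, -0.0, 83.4]
force: [1.4, 0.1, -1.4]
opening: 0.034
clock: 38.88
tool_pos: [0.542, -0.2825, 0.0503]
orientation: [180.0, -0.0, 83.4]
force: [-0.8, 0.2, -0.8]
opening: 0.0335
clock: 39.12
tool_pos: [0.542, -0.2826, 0.0497]
orientation: [179.9, 0.0, 83.4]
force: [-0.6, 0.2, 2.1]
opening: 0.0337
```

Contact made; releasing, lifting and backing off for a last check.

```bash
python3 -m jog '0 0 0 0 0 0 0.2;0 0 0 0 0 0 0.2;0 0 0 0 0 0 0.2;0 0 0 0 0 0 0.2;0 0 0 0 0 -0.3 0.2;0 0 0 0 0 -0.6 0.2;0 0 0 0 0 -0.8 0.2;0 0 0 0 0 -0.8 0.2' && python3 -m jog '0 0 0 0 0.5 -0.8 0.2;0 0 0 0.5 0.8 -0.8 0.2;0 0 0 0.5 0.8 -0.5 0.2;0 0 0 0.5 0.5 0 0.2;0 0 0 0 0 0 0.2;0 0 0 0 0 0 0.2'
python3 - <<'E'
from h import *
snap('wrist','w11');snap('scene','s11');snap('side','d11')
t=np.radians(-6.6);M=np.array([[np.cos(t),-np.sin(t)],[np.sin(t),np.cos(t)]])
for n,f in [('wrist','w11'),('side','d11')]:
  W,p=cloud(n,f);L=(W[...,:2]*1000-[551,-191.5])@M
  for nm,z,y0,y1 in [('fin',.04,-130,-60),('rub',.064,-130,-60),('med',.036,-32,32),('coa',.05,60,130)]:
    s=(abs(W[...,2]-z)<.004)&(L[...,1]>y0)&(L[...,1]<y1)&(abs(L[...,0])<100)
    s=cv2.morphologyEx(s.astype(np.uint8),cv2.MORPH_OPEN,np.ones((3,3)))>0
    if s.sum()<30: continue
    S=L[s].astype(np.float32);r=cv2.minAreaRect(S);print(n,nm,np.round(r[0],1),np.round(r[1],1),round(r[2],1),np.median(W[s][:,2]).round(4))
E
```

```text
clock: 40.12
tool_pos: [0.5419, -0.2826, 0.1514]
orientation: [179.9, 0.0, 83.4]
force: [0.9, 0.6, 0.8]
opening: 0.0527
clock: 40.88
tool_pos: [0.6512, -0.2346, 0.2328]
orientation: [-179.9, -0.0, 83.4]
force: [0.1, 0.9, 0.4]
opening: 0.0525
wrist fin [ -0.5 -91.6] [125.6  50.5] 0.0 0.0395
wrist rub [  1.5 -90.8] [59.1 33.8] 0.3 0.0634
wrist med [-0.   1.5] [139.4  44.3] 0.0 0.0356
wrist coa [-1.6 92.4] [155.2  52.8] 0.2 0.0496
side fin [  1.5 -93.6] [ 51.7 126.8] 89.6 0.0393
side rub [  2.4 -92.6] [59.6 33.2] 0.3 0.0632
side med [ 1.  -0.7] [141.1  46.9] 0.1 0.0352
side coa [-0.4 90.6] [ 53.4 155.5] 89.6 0.0491
```

View pics/w11.png

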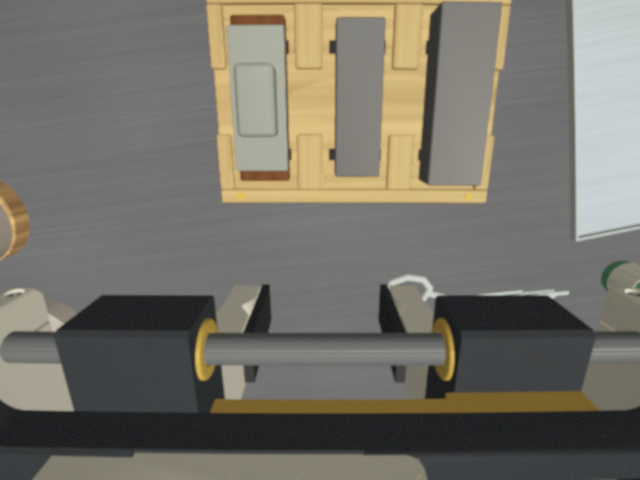

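View pics/d11.png

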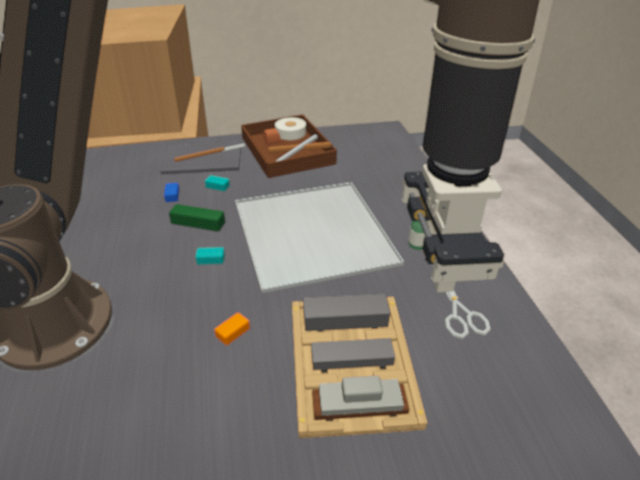

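```bash
python3 -c "
from plant import ctrl
print(ctrl.close_job())"
```

```text
the job is handed in; nothing more can be done
None
```

I set the coarse stone in the left bay, the finishing stone face up in the right bay and the medium stone between them. I then put the rubbing stone lengthways on the finishing stone's face. I handed the job in at about 41 s of the 102 s allowed.

- **Placement:** In the last pictures the three long stones sit within about 2 mm and 0.5° of their bay centres. Their tops are at the heights expected for stones resting on the bay floors. The rubbing stone is about 1–2 mm from the middle of the finishing face and lined up with it.
- **Forces:** Each stone was lowered in small steps until the wrist felt it touch. The highest reading was about 10 N, on the finishing stone, and I backed off before releasing it.
- **Other items:** The scissors, oil bottle, polishing bar and coloured look-alikes look unmoved by eye; I did not measure them.
- **Disagreements:** The wrist and side cameras differ by about 2 mm across the cradle, which is within their calibration. On the first approach a joint limit tilted the tool by 2.6° with nothing held, and I corrected it before the first grasp.

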